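# Hang a ferrite core on the tester and hold the cam lever at full lift

### The job

Set up an inductance check on the core tester: pick up the U-shaped ferrite core and hang it, legs down, over the middle of the copper-wound bar so that both legs stand squarely above the keeper; lower it gently, for ferrite chips when dropped, and let go of it. Then take the red knob and swing the spring-loaded cam lever up to the top of its lift, where it stands straight up and the keeper has closed against both legs and carries the core, and finish while still holding the knob there. Leave everything else on the bench where it is.

Things in the scene. Friction and masses are not known exactly. Their poses are not given: they have to be found in the camera images.
- u_core: Black U-shaped ferrite core, 0.33 to 0.49 kg, standing on its two legs like an arch. 80 mm across the legs (its x), 25 mm thick (y), 65 mm tall (z up). Legs 20 mm wide, window 40 wide x 45 mm high, back 20 mm high: pinch the back from above across the 25 mm. Origin: midway between the leg ends. Hung, the window's roof rests on the bar, the origin 45 mm below bar_top_mid.
- tester: Core tester fixed to the bench: grey base 180 x 210 x 15 mm; black posts at its y = +80 and -80 mm, 160 mm high, carry the coil bar; below it the keeper, raised by an eccentric on a cross shaft; meter head 85 mm high at its x = 80 to 130 mm. Origin: centre of the underside. x from the knob's rest side to the meter head, y along bar and shaft, z up. All its parts move with it between starts.
- coil_bar: Fixed horizontal bar along the tester's y between the posts, 136 mm free between them, 28 mm wide, 22 mm high, flat on top, copper winding over the middle 52 mm with a yellow band at each end of it. Origin: middle of its top face, axes as the tester's.
- bar_top_mid (a point): Middle of the coil bar's top face, 151 mm above the bench, straight above the middle of the keeper.
- keeper: Flat dark ferrite bar 92 (its x) x 40 (y) x 12 mm on the lift plate under the coil bar. Origin: centre of its underside, axes as the tester's. At rest its top is 96 mm above the bench, 10 mm below the legs of a hung core; at full lift 108 mm: it meets the legs and raises the core 2 mm off the bar.
- knob: Red ball, 28 mm across, at the end of the cam lever (steel rod, 10 mm thick). Origin: its centre, 110 mm from the shaft axis. At rest 50 mm above the bench, at the tester's x = -110, y = -150 mm. Can be pinched from above along the tester's y; it turns between the fingers as the lever swings.
- shaft (a point): Point on the lever's axis of rotation level with the lever, 110 mm from the knob: tester x = 0, y = -150 mm, z = 50 mm. The axis runs along the tester's y.
- cam_lever (a joint): Angle of the cam lever, rad: 0 at rest, level towards the tester's -x; grows as the knob swings up and over towards +x; 1.57 straight up, the highest lift; beyond it the keeper sinks again; stop at 2.3. A spring and its weight return it to 0 when let go; 2 to 3 N at the knob swings it.
- lift (a joint): Height of the lift plate and keeper above rest, in m: 12 mm times the sine of the lever angle, so 0 at rest and 0.012 at the top.
- e_core: Bystander: mid-grey E-shaped core, three legs, the same size as the U core, standing on its legs. The two cores and the toroid swap places between starts.
- toroid: Bystander: red ring core 70 mm across, 22 mm high, lying flat.
- screwdriver: Bystander: screwdriver, yellow handle, 200 mm long.
- cutters: Bystander: side cutters with green handles, 115 mm long.
- tin: Bystander: round aluminium tin, 64 mm across, 26 mm high.
- parts_tray: Bystander: white tray 100 x 140 x 28 mm with screws.
- board: Bystander: green circuit board on an aluminium plate 140 x 200 mm, up to 50 mm high.
Things that resemble listed ones, but are neither listed nor needed, are in the scene too. Of the things like the u_core, leave any that is blue; of the rest the smaller one is meant.

How it is judged:
By the outcome, as a careful person would: the job done as asked, in the order asked, and still so for the second after the job is handed in, while the arm keeps its last pose, push and grip.
It also fails if it takes over 64 s, if anything falls off the work surface, if the arm or the gripper's body presses on something with over 40 N, if the wrist force passes 120 N, or if a joint passes its speed limit or range.

### The arm

A 6-joint arm with a two-finger parallel gripper is mounted at the origin on the work surface. World frame = base frame: x ahead of the robot, y to its left, z up, the work surface at z = 0. Lengths are in m, angles in rad, forces in N, time in s.
With the tool pointing down it reaches from about 0.425 to 0.95 m from the base axis. Payload 14.7 kg.
Tool frame: the origin (TCP) lies at the centre of the arm's flange, where the gripper is bolted on; the fingertips stand 173 mm ahead of it and the grasp point (between the pads) lies 155 mm ahead of it; z points along the fingers, y is the line along which they close (so a half turn about z gives the same grasp; the last joint's range is limited). The gripper opens to 85 mm and grips with 20 to 120 N. Pads are 22 mm wide; open, the fingers measure 114 mm over their backs; the gripper's body (76 mm by 85 mm) begins 54 mm behind the grasp point. The pads swing forward as they close: fully open they stand 13 mm farther back than shut.
Start: joints at [1.248, 0.48, 1.596, -0, 1.065, -0.047], TCP at [0.177, 0.625, 0.405] pointing down, gripper open.
Joint ranges: [-2.75, 2.75], [-0.82, 2.05], [0.23, 2.67], [-1.56, 4.7], [0.09, 2.69], [-2.92, 2.92]. Speed limits (rad/s): [1.89, 1.89, 2.39, 3.01, 3.01, 3.01].

### API

Orientations are given as a unit quaternion [w, x, y, z].
In Python, from workcell import bot, optics, readout gives the robot as it stands. Calls block until the motion is done:
- bot.movep(position, orientation): joint-space move of the TCP to a pose.
- bot.movel(position, feed=0.15, rot=None): straight line of the TCP; rot=None keeps the orientation; feed is the mean speed in m/s.
- bot.movej(angles): joint-space move.
- bot.let_go() and bot.close_gripper(): open the fingers fully, or close them until they stop; the grip force is fixed at half the most.
- bot.dwell(seconds).
- bot.solve_ik(position, orientation): joint angles nearest the present ones, or None.
- optics.read_camera(name): name is "scene" or "top"; returns the picture (400x640x3 uint8, red, green, blue); there is no depth.
- optics.camera_info(name): a dict with "K" (3x3 intrinsics, pixels), "distortion" ([k1, k2, p1, p2, k3] as OpenCV has them; the pictures are not rectified), "rvec" (rotation vector, rad) and "tvec" (3), from world to camera coordinates, as OpenCV has them. Camera axes: x right, y down, z forward; pixel columns grow to the right and rows downward; lengths in m; the calibration is good to about 2 mm. A picture is of the moment at which its call begins. camera_info takes no time and is no camera call.
A pose or a line that the arm cannot do raises bot.PlanningError and nothing moves.
- bot.finish_job(): hands the job in; it is judged then, once.
Readings, each from a call of its own:
- readout.read_time_s(): time.
- readout.read_qpos(): joint angles.
- readout.read_joint_velocities(): joint speeds.
- readout.read_tau(): joint torques, N m.
- readout.read_tool_pos(): TCP position.
- readout.read_tool_rot(): TCP orientation.
- readout.read_contact_force(): force on the tool from outside, world axes, zero at the start.
- readout.read_ft_torque(): the same for the moment, N m.
- readout.read_opening(): finger opening in m.
- readout.read_finger_force(): force on a finger pad.
Only numpy, scipy, OpenCV 4.12 (cv2) and the standard library are available. Lean on these libraries where they do the work, as an engineer would, in place of code of your own. Each camera call takes 0.05 s, during which the arm holds its last target. There are 200 camera calls.

## Working session

There is one attempt and no reset: what is moved stays moved. The work goes in short steps, each a Python script; the robot and the scene stay as the last script left them, time stands still between calls to the robot, and variables do not carry over. Pictures are saved under pics/ and viewed, at most 10 in all, crops included, and the job is handed in when it is done.

```bash
ls; mkdir -p pics; python3 - <<'E'
from workcell import bot, optics, readout
import cv2
for n in("scene","top"):
    cv2.imwrite(f"pics/{n}0.png",cv2.resize(optics.read_camera(n)[:,:,::-1],(800,500)) if 0 else optics.read_camera(n)[:,:,::-1])
    i=optics.camera_info(n);print(n,{k:__import__('numpy').round(v,4).tolist() for k,v in i.items()})
print(readout.read_tool_rot(),readout.read_time_s())
E
```

```text
pics
scene {'K': [[422.1534, 0.0, 322.063], [0.0, 422.1534, 201.2726], [0.0, 0.0, 1.0]], 'distortion': [-0.084, 0.0, 0.0, 0.0, 0.0], 'rvec': [1.3806, 2.0956, -0.928], 'tvec': [0.1694, -0.2243, 2.0086]}
top {'K': [[444.4799, 0.0, 315.8912], [0.0, 444.4799, 203.3322], [0.0, 0.0, 1.0]], 'distortion': [0.0392, 0.0, 0.0, 0.0, 0.0], 'rvec': [2.1762, -2.1201, 0.13], 'tvec': [0.0349, 0.5273, 1.338]}
[-9.56444629e-05  1.37486356e-01  9.90503502e-01 -5.51693490e-04] 0.1
```

View pics/scene0.png

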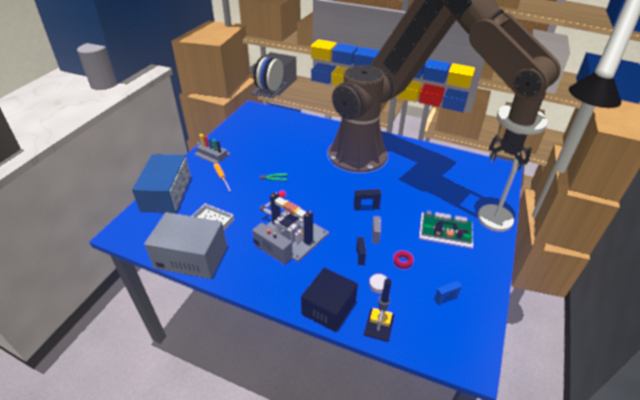

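View pics/top0.png

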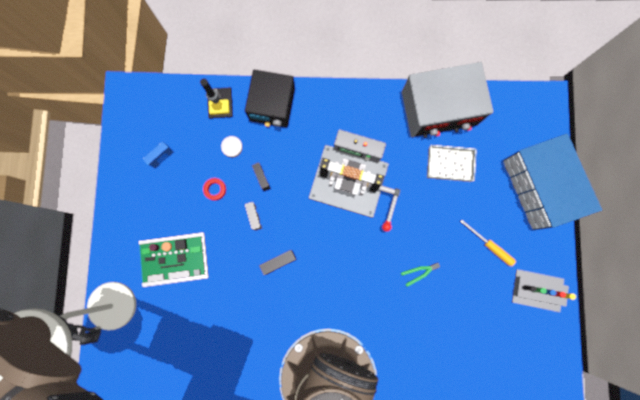

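The smaller dark core is at top (261,177) and scene (361,250). The grey E core is at top (253,215), the larger decoy at (278,262), the tester at (350,180) and the red knob at (387,226). I'll zoom in on both views.

```bash
python3 - <<'E'
import cv2,numpy as np
t=cv2.imread("pics/top0.png");s=cv2.imread("pics/scene0.png")
z=lambda im,x,y,w,h,f:cv2.resize(im[y:y+h,x:x+w],None,fx=f,fy=f,interpolation=cv2.INTER_CUBIC)
a=z(t,235,125,180,125,4.4);print(a.shape)
cv2.imwrite("pics/t1.png",a)
cv2.imwrite("pics/s1.png",z(s,240,180,180,130,4.4))
E
```

```text
(550, 792, 3)
```

View pics/t1.png

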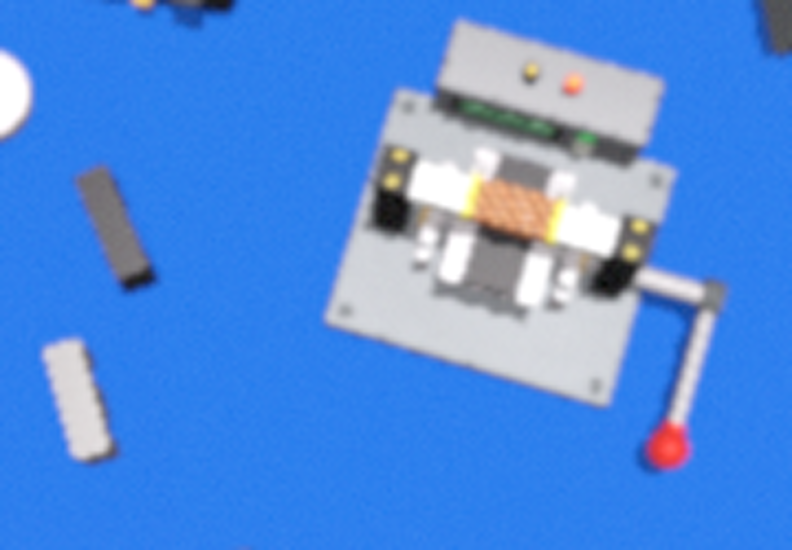

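View pics/s1.png

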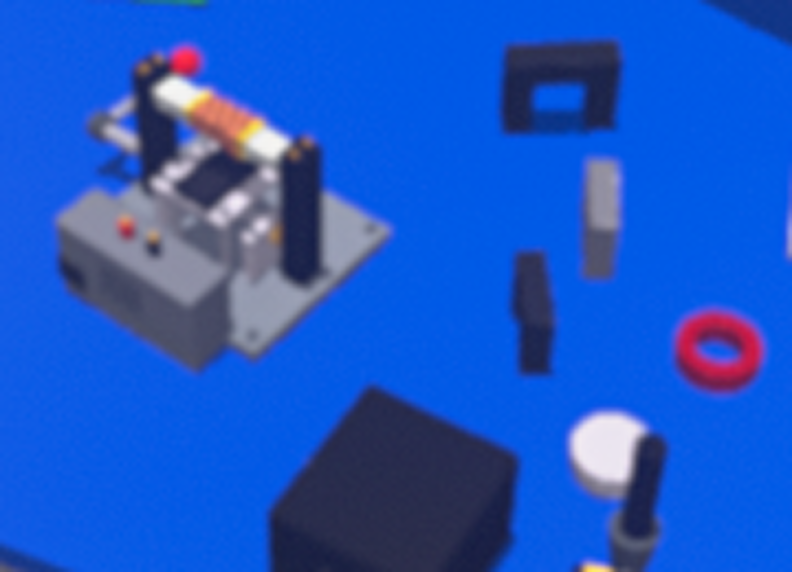

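The U core shows a lighter top face, crop quad (78,177),(104,167),(150,270),(123,282), with its dark end face below. The tester base corners, the copper winding between yellow bands and the knob are all clear in both views, so I can measure them.

```bash
cat > h.py <<'E'
import cv2,numpy as np
from workcell import bot, optics, readout
def cam(n):
    i=optics.camera_info(n);K=np.array(i['K']);D=np.array(i['distortion']);R=cv2.Rodrigues(np.array(i['rvec'],float))[0];t=np.array(i['tvec'],float).ravel()
    return K,D,R,t
def ray(n,px):
    K,D,R,t=cam(n);u=cv2.undistortPoints(np.array(px,float).reshape(-1,1,2),K,D).reshape(-1,2)
    return -R.T@t,np.c_[u,np.ones(len(u))]@R
def plane(n,px,z):
    c,d=ray(n,px);return c+d*((z-c[2])/d[:,2])[:,None]
def proj(n,P):
    K,D,R,t=cam(n);return cv2.projectPoints(np.array(P,float).reshape(-1,1,3),cv2.Rodrigues(R)[0],t,K,D)[0].reshape(-1,2)
def tri(p,q):   # top px, scene px -> point and ray miss
    c1,d1=ray('top',[p]);c2,d2=ray('scene',[q]);a,b=d1[0],d2[0]
    s=np.linalg.lstsq(np.c_[a,-b],c2-c1,rcond=None)[0];A=c1+a*s[0];B=c2+b*s[1]
    return (A+B)/2,np.linalg.norm(A-B)
def blob(m,box):
    x,y,w,h=box;k=np.zeros_like(m);k[y:y+h,x:x+w]=m[y:y+h,x:x+w]
    n,l,s,c=cv2.connectedComponentsWithStats(k.astype(np.uint8))
    i=1+np.argmax(s[1:,4]);return l==i,c[i],s[i]
E
python3 - <<'E'
from h import *
np.set_printoptions(precision=4,suppress=True,linewidth=150)
I={n:cv2.imread(f"pics/{n}0.png") for n in("top","scene")}
box={'top':(235,125,180,125),'scene':(240,180,180,130)}
H={n:cv2.cvtColor(I[n],cv2.COLOR_BGR2HSV).astype(int) for n in I}
def msk(n,h0,h1,s,v):
    h=H[n];a=(h[...,0]>=h0)&(h[...,0]<=h1) if h0<=h1 else (h[...,0]>=h0)|(h[...,0]<=h1)
    return a&(h[...,1]>=s)&(h[...,2]>=v)
kb={'top':(370,210,35,30),'scene':(270,185,25,15)}
cp={}
for nm,args,bx in(('knob',(170,6,150,120),kb),('copper',(4,18,70,80),{'top':(330,155,50,35),'scene':(275,193,35,30)})):
    for n in I:
        m,c,s=blob(msk(n,*args),bx[n]);cp[nm,n]=c;print(nm,n,c,s)
    print(nm,tri(cp[nm,'top'],cp[nm,'scene']))
for n,bx in(('top',(330,155,50,35)),('scene',(275,193,40,30))):
    m=msk(n,20,33,130,150);k=np.zeros_like(m);x,y,w,h=bx;k[y:y+h,x:x+w]=m[y:y+h,x:x+w]
    nn,l,s,c=cv2.connectedComponentsWithStats(k.astype(np.uint8));print('yellow',n,[(c[i],s[i,4]) for i in range(1,nn)])
# core: dump brightness
g=cv2.cvtColor(I['top'],cv2.COLOR_BGR2GRAY);S=H['top'][...,1];
print('sat/val around core')
for y in range(160,193):print(y,' '.join(f"{H['top'][y,x,2] if S[y,x]<150 else 0:3d}" for x in range(250,273)))
E
```

```text
knob top [386.4074 226.0185] [383 221   8  10  54]
knob scene [281.2941 193.7059] [279 192   5   4  17]
knob (array([ 0.4604, -0.1672,  0.0559]), np.float64(0.0027308303036426636))
copper top [351.2032 172.385 ] [342 166  20  14 187]
copper scene [290.2778 206.9861] [283 201  16  15  72]
copper (array([ 0.6039, -0.0527,  0.1459]), np.float64(0.002926972852160485))
yellow top [(array([359. , 178.5]), np.int32(2))]
yellow scene [(array([283.5, 203.5]), np.int32(2)), (array([286., 202.]), np.int32(1)), (array([296.2857, 209.2857]), np.int32(7))]
sat/val around core
160   0   0   0   0   0   0   0   0   0   0   0   0   0   0   0   0   0   0   0   0   0   0   0
161   0   0   0   0   0   0   0   0   0   0   0   0   0   0   0   0   0   0   0   0   0   0   0
162   0   0   0   0   0   0   0   0 199   0   0   0   0   0   0   0   0   0   0   0   0   0   0
163   0   0   0   0   0 193 170 150 150 180   0   0   0   0   0   0   0   0   0   0   0   0   0
164   0   0   0 199 172 148 127 116 119 150   0   0   0   0   0   0   0   0   0   0   0   0   0
165   0   0 182 146 129 116 115 114 116 126 165   0
[... 1936 characters left out ...]
 124 113 110   0   0   0   0
186   0   0   0   0   0   0   0   0   0   0 194 151 126 123 120 118 107  84  75   0   0   0   0
187   0   0   0   0   0   0   0   0   0   0   0 170 126 106  94  75  64  48  45   0   0   0   0
188   0   0   0   0   0   0   0   0   0   0   0 191 129  83  51  42  35  38  58   0   0   0   0
189   0   0   0   0   0   0   0   0   0   0   0   0   0  85  47  52   0   0   0   0   0   0   0
190   0   0   0   0   0   0   0   0   0   0   0   0   0   0   0   0   0   0   0   0   0   0   0
191   0   0   0   0   0   0   0   0   0   0   0   0   0   0   0   0   0   0   0   0   0   0   0
192   0   0   0   0   0   0   0   0   0   0   0   0   0   0   0   0   0   0   0   0   0   0   0
```

```bash
python3 - <<'E'
from h import *
np.set_printoptions(precision=4,suppress=True,linewidth=150)
T=cv2.imread("pics/top0.png");S=cv2.imread("pics/scene0.png")
o=lambda L,x,y:(np.array(L,float)+.5)/4.4-.5+[x,y]
def rigid(P,Q):
    P,Q=np.array(P,float),np.array(Q,float);p,q=P-P.mean(0),Q-Q.mean(0)
    a=np.arctan2((p[:,0]*q[:,1]-p[:,1]*q[:,0]).sum(),(p*q).sum());R=np.array([[np.cos(a),-np.sin(a)],[np.sin(a),np.cos(a)]])
    t=Q.mean(0)-R@P.mean(0);return a,R,t,np.abs(P@R.T+t-Q).max()
c=o([(400,90),(677,172),(608,406),(326,322)],235,125)
g=cv2.cvtColor(T,cv2.COLOR_BGR2GRAY)
c2=cv2.cornerSubPix(g,c.astype(np.float32).reshape(-1,1,2),(3,3),(-1,-1),(3,50,.01)).reshape(-1,2);print(c-c2)
M=[(.09,.105),(.09,-.105),(-.09,-.105),(-.09,.105)]
for cc in(c,c2):
    a,R,t,e=rigid(M,plane('top',cc,.015)[:,:2]);print('tester yaw',a,t,'err',e,'knob pred',R@[-.11,-.15]+t)
print('knob top z.05',plane('top',[386.41,226.02],.05),'copper z.151',plane('top',[351.2,172.39],.151))
# yellow bands (crop, on top edge pts)
y=o([(472,193),(557,221)],235,125);q=plane('top',y,.151);print('yellow',q,q.mean(0),'axis yaw',np.arctan2(-(q[0]-q[1])[0],(q[0]-q[1])[1]))
# core top face
hs=cv2.cvtColor(cv2.resize(T[155:195,245:280],None,fx=8,fy=8,interpolation=cv2.INTER_CUBIC),cv2.COLOR_BGR2HSV).astype(int)
def rect(m):
    k=max(cv2.findContours(m.astype(np.uint8),0,1)[0],key=cv2.contourArea);return cv2.boxPoints(cv2.minAreaRect(k)),k
V=hs[...,2];m=(V<160)&(V>100)
m=cv2.morphologyEx(m.astype(np.uint8),cv2.MORPH_OPEN,np.ones((15,15)))
b,k=rect(m);bp=(b+.5)/8-.5+[245,155];W=plane('top',bp,.065);print('core px',bp,'\nW',W[:,:2],'sides',np.linalg.norm(np.diff(W[:3],axis=0),axis=1),'mean',W.mean(0))
# predicted vs scene by known height
mid=W.mean(0);e=W[1]-W[0];f=W[2]-W[1];l=(e if np.linalg.norm(e)>np.linalg.norm(f) else f);print('yaw of long axis',np.arctan2(l[1],l[0]))
# triangulate top corners: scene crop (515,253) (545,253) far end, near end (519,318),(552,318)
sc=o([(515,253),(545,252),(553,317),(521,319)],240,180)
print('scene corners back-projected at .065\n',plane('scene',sc,.065)[:,:2])
tc=o([(78,177),(104,167),(150,270),(123,282)],235,125)
cs=np.array([tri(tc.mean(0),sc.mean(0))[0]]);print('tri top centre',cs,tri(tc.mean(0),sc.mean(0))[1])
tb=o([(470,178),(560,200),(552,242),(462,214)],235,125)
print('bar tri via copper: see 0.1459 ; yellow bands scene crop')
ys=o([(253,132),(195,97)],240,180)
for p in y:
    for r in ys:print(tri(p,r))
E
```

```text
[[ 0.437   0.5846]
 [-0.1107  0.2568]
 [ 0.1783  0.1662]
 [ 0.496   0.4247]]
tester yaw -0.27167093184242785 [ 0.6036 -0.0529] err 0.00203172769021287 knob pred [ 0.4574 -0.1679]
tester yaw -0.2739959743621925 [ 0.6047 -0.0521] err 0.0015847986574345496 knob pred [ 0.4582 -0.1667]
knob top z.05 [[ 0.4604 -0.1668  0.05  ]] copper z.151 [[ 0.6023 -0.051   0.151 ]]
yellow [[ 0.613  -0.0242  0.151 ]
 [ 0.5959 -0.0795  0.151 ]] [ 0.6044 -0.0519  0.151 ] axis yaw -0.3002728667886593
core px [[251.6552 165.0002]
 [259.0401 161.9276]
 [268.662  185.0539]
 [261.2771 188.1265]] 
W [[0.6353 0.2477]
 [0.6455 0.2255]
 [0.5745 0.1932]
 [0.5645 0.2153]] sides [0.0244 0.0779] mean [0.605  0.2204 0.065 ]
yaw of long axis -2.7142760289089427
scene corners back-projected at .065
 [[0.5742 0.1927]
 [0.5633 0.2148]
 [0.6278 0.2434]
 [0.6398 0.2209]]
tri top centre [[0.6031 0.2189 0.0666]] 0.0006682862920323676
bar tri via copper: see 0.1459 ; yellow bands scene crop
(array([ 0.6126, -0.0236,  0.1517]), np.float64(0.0012625717518633878))
(array([ 0.6163, -0.0449,  0.1814]), np.float64(0.04782339954426962))
(array([ 0.5925, -0.0592,  0.1266]), np.float64(0.047475044160554904))
(array([ 0.5959, -0.081 ,  0.1546]), np.float64(0.003972801486245726))
```

Measurements:

| Item | Position (m) | Yaw (rad) |
|---|---|---|
| Tester origin | (0.604, -0.052) | -0.274 |
| Bar top height | about 0.152 | – |
| U core centre | (0.604, 0.2195), top about 0.066 | 0.427 |
| Knob | about (0.459, -0.167) | – |

Next I pick the core, keeping the fingertips just above the window roof.

```bash
cat >> h.py <<'E'
def q(phi): a=(np.pi/2+phi)/2;return [0,float(np.cos(a)),float(np.sin(a)),0]   # tool down, closing axis at phi
YAW=-.274;TO=np.array([.604,-.052]);RT=np.array([[np.cos(YAW),-np.sin(YAW)],[np.sin(YAW),np.cos(YAW)]])
def tw(x,y,z): return [*(RT@[x,y]+TO),z]
PHI=np.pi/2+YAW
def st(): return np.round(readout.read_contact_force(),1),np.round(readout.read_tool_pos(),4),round(readout.read_opening(),4),round(readout.read_time_s(),2)
E
python3 - <<'E'
from h import *
g=[.604,.2195]; P=q(.427+np.pi/2)
print(bot.solve_ik([*g,.222],P),bot.solve_ik(tw(0,0,.42),q(PHI)),bot.solve_ik(tw(-.11,-.15,.205),q(PHI)))
bot.movep([*g,.33],P);bot.movel([*g,.222],feed=.12);print(st())
bot.close_gripper();print(st(),readout.read_finger_force())
bot.movel([*g,.26],feed=.06);print(st())
bot.movel([*g,.425],feed=.15);bot.movep(tw(0,0,.425),q(PHI));print(st())
for n in("scene","top"):cv2.imwrite(f"pics/{n}1.png",optics.read_camera(n)[:,:,::-1])
z=lambda f,x,y,w,h:cv2.resize(cv2.imread(f)[y:y+h,x:x+w],(400,400),interpolation=cv2.INTER_CUBIC)
cv2.imwrite("pics/c1.png",np.hstack([z("pics/top1.png",290,110,130,130),z("pics/scene1.png",230,130,130,130)]))
E
```

```text
[ 3.01405419e-01  6.85209221e-01  1.74965362e+00 -4.44089210e-16
  7.06729816e-01 -1.69639091e+00] [-1.35882461e-01  4.04104340e-01  1.68352507e+00 -4.44089210e-16
  1.05396325e+00 -1.43267879e+00] [-4.11561963e-01  5.73936518e-01  2.12309455e+00 -4.44089210e-16
  4.44561580e-01 -1.70835829e+00]
(array([-0.2, -1.1, -0.3]), array([0.6043, 0.2197, 0.2227]), 0.0859, 3.28)
(array([-2.5,  2.3,  6.8]), array([0.604 , 0.2197, 0.2224]), 0.0235, 3.87) 58.72095892264042
(array([-0.1, -0.5, -3.8]), array([0.6039, 0.2194, 0.2599]), 0.0238, 4.65)
(array([ 0.7, -0.1, -4. ]), array([ 0.6042, -0.0511,  0.4249]), 0.0233, 6.96)
```

View pics/c1.png

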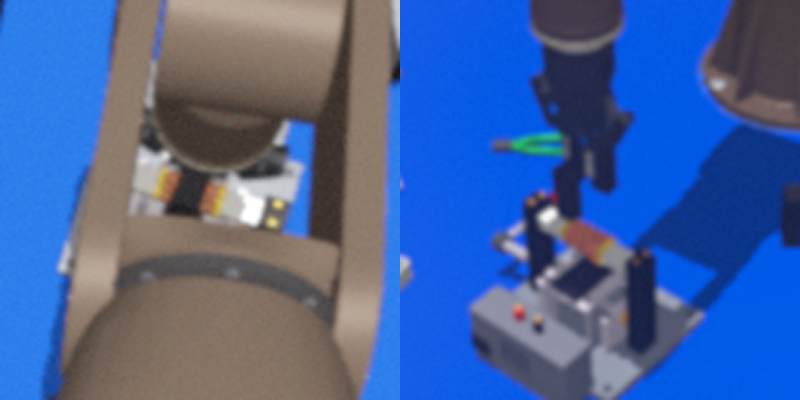

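The core is held: the reading is -4 N, matching its weight. The top view shows it over the middle of the winding. I'll lower it while watching the force.

```bash
python3 - <<'E'
from h import *
bot.movel(tw(0,0,.334),feed=.08);bot.dwell(.2);print(st())
z=.334
while z>.3245:
    z-=.001;bot.movel(tw(0,0,z),feed=.02);f,*r=st();print(f,r)
    if f[2]>-1.2 or np.hypot(f[0],f[1])>6:break
cv2.imwrite("pics/scene2.png",cv2.resize(optics.read_camera("scene")[140:270,230:360,::-1],(520,520),interpolation=cv2.INTER_CUBIC))
E
```

```text
(array([-0.1,  0.2, -3.9]), array([ 0.6041, -0.052 ,  0.3344]), 0.0236, 8.54)
[ 0.1  0.3 -4.4] [array([ 0.604, -0.052,  0.333]), 0.0237, 8.79]
[ 0.6 -0.1 -4. ] [array([ 0.604 , -0.052 ,  0.3319]), 0.0235, 9.04]
[-0.8 -0.2 -4.8] [array([ 0.604 , -0.052 ,  0.3309]), 0.0236, 9.29]
[ 0.3 -0.6 -3.8] [array([ 0.604 , -0.052 ,  0.3299]), 0.0235, 9.54]
[ 0.8 -0.7 -4.4] [array([ 0.604 , -0.052 ,  0.3289]), 0.0234, 9.79]
[-1.9  0.2  4.2] [array([ 0.604 , -0.052 ,  0.3284]), 0.0238, 10.04]
```

View pics/scene2.png

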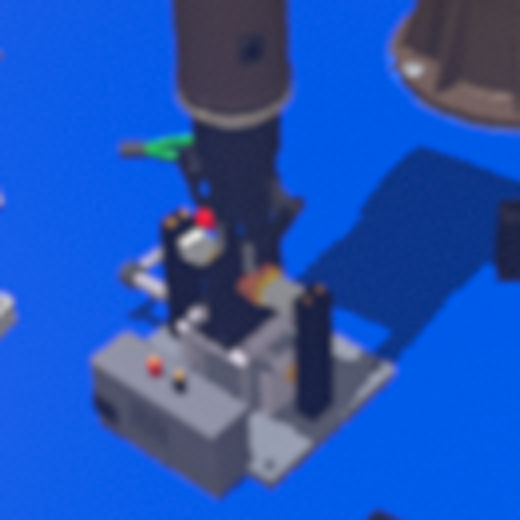

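Contact came at TCP z = 0.3284, exactly the predicted roof height, and the core straddles the bar. I'll release it, retreat to above the knob and check.

```bash
python3 - <<'E'
from h import *
bot.let_go();print(st());bot.movel(tw(0,0,.40),feed=.1);bot.movep(tw(-.11,-.15,.36),q(PHI));print(st())
for n in("scene","top"):cv2.imwrite(f"pics/{n}3.png",optics.read_camera(n)[:,:,::-1])
z=lambda f,x,y,w,h:cv2.resize(cv2.imread(f)[y:y+h,x:x+w],(400,400),interpolation=cv2.INTER_CUBIC)
cv2.imwrite("pics/c3.png",np.hstack([z("pics/top3.png",300,130,100,100),z("pics/scene3.png",240,160,100,100)]))
E
```

```text
(array([ 0.3,  0.1, -0.1]), array([ 0.604, -0.052,  0.328]), 0.0854, 10.72)
(array([0.1, 0.6, 0.1]), array([ 0.4579, -0.1668,  0.36  ]), 0.0854, 12.37)
```

View pics/c3.png

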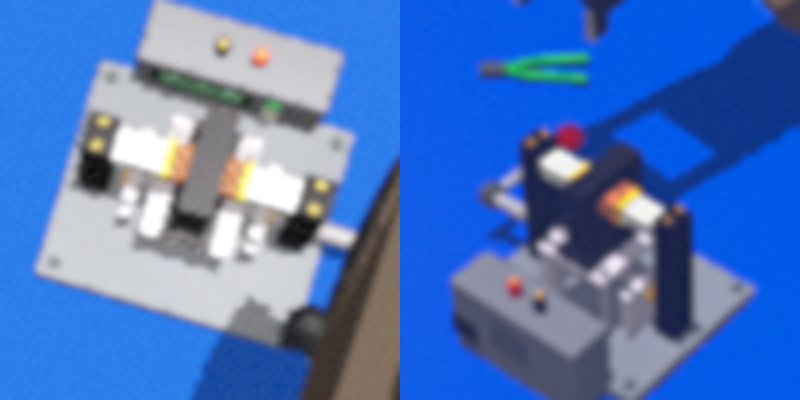

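The core hangs square over the middle of the winding. Its top face is centred at about (207,163) in the left crop and aligned with the tester's x axis. Now I'll grip the knob.

```bash
python3 - <<'E'
from h import *
w=plane('top',[[351.8,170.6]],.171)[0];print('core centre in tester mm',RT.T@(w[:2]-TO)*1e3)
bot.movel(tw(-.1087,-.15,.36),feed=.1);bot.movel(tw(-.1087,-.15,.205),feed=.12);print(st())
bot.close_gripper();print(st(),readout.read_finger_force())
r=.1087
for d in range(5,21,5):
    a=np.radians(d);bot.movel(tw(-r*np.cos(a),-.15,.205+r*np.sin(a)),feed=.06);print(d,*st())
E
```

```text
core centre in tester mm [-0.8760773   0.55220149]
(array([ 0.4, -0.6,  0.6]), array([ 0.459 , -0.1671,  0.2055]), 0.0855, 14.16)
(array([-2. , -4.6,  2.1]), array([ 0.4588, -0.1671,  0.2051]), 0.0254, 14.75) 58.6637020111084
5 [-0.7 -5.7 -3.3] [ 0.4591 -0.1672  0.2147] 0.0251 15.06
10 [-2.5 -5.4 -4.1] [ 0.4602 -0.1675  0.224 ] 0.0253 15.37
15 [-2.  -4.4 -3.9] [ 0.4621 -0.168   0.2332] 0.0244 15.68
20 [-2.4 -5.9 -3.3] [ 0.4648 -0.1688  0.2422] 0.0251 15.98
```

```bash
python3 - <<'E'
from h import *
for d in range(26,91,8):
    a=np.radians(d);bot.movel(tw(-.1087*np.cos(a),-.15,.205+.11*np.sin(a)),feed=.05);print(d,*st())
bot.dwell(.3);f=readout.read_contact_force();print('tester F',np.round(RT.T@f[:2],1),f[2],st())
for n in("scene","top"):cv2.imwrite(f"pics/{n}4.png",optics.read_camera(n)[:,:,::-1])
z=lambda f,x,y,w,h:cv2.resize(cv2.imread(f)[y:y+h,x:x+w],(400,400),interpolation=cv2.INTER_CUBIC)
cv2.imwrite("pics/c4.png",np.hstack([z("pics/top4.png",310,130,100,100),z("pics/scene4.png",240,160,100,100)]))
E
```

```text
26 [ 0.6 -5.6 -5. ] [ 0.4693 -0.17    0.2531] 0.0249 16.38
34 [ 5.6 -4.9 -7.7] [ 0.477  -0.1721  0.2664] 0.0242 16.83
42 [  9.1  -4.6 -13.5] [ 0.4865 -0.1748  0.2784] 0.0249 17.29
50 [  5.5  -5.5 -13.2] [ 0.4964 -0.1776  0.2887] 0.0245 17.75
58 [ 18.6  -6.7 -30.8] [ 0.5097 -0.1813  0.2975] 0.0208 18.21
66 [-0.  -0.2  0.4] [ 0.5204 -0.1841  0.3051] -0.0 18.66
74 [-0.2  0.7  0.3] [ 0.5347 -0.1883  0.3108] -0.0001 19.11
82 [-0.8 -0.5  0. ] [ 0.549  -0.1924  0.3139] 0.0001 19.56
90 [-0.3  0.4 -0.2] [ 0.5635 -0.1964  0.3149] 0.0001 20.01
tester F [ 0.9 -0.2] -0.82859785056811 (array([ 0.8, -0.4, -0.8]), array([ 0.5633, -0.1964,  0.315 ]), 0.0, 20.31)
```

View pics/c4.png

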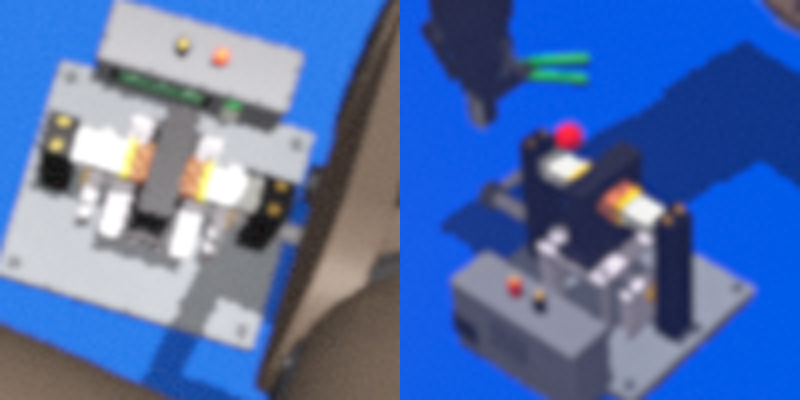

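The knob slipped out at about 60° and swung back to rest (scene crop (568,135), same as before). The core hasn't moved. The forces show my arc pulled the lever outward. I'll regrip slightly deeper and correct the arc radius from the measured radial force.

```bash
python3 - <<'E'
from h import *
bot.movel(tw(-.03,-.15,.35),feed=.2);bot.let_go();bot.movep(tw(-.1095,-.15,.30),q(PHI))
bot.movel(tw(-.1095,-.15,.202),feed=.12);bot.close_gripper();f0=readout.read_contact_force();print(st())
r=.1095
for d in range(4,91,4):
    a=np.radians(d);bot.movel(tw(-r*np.cos(a),-.15,.202+r*np.sin(a)),feed=.05)
    f=np.mean([readout.read_contact_force() for _ in range(3)],0);ft=[(RT.T@f[:2])[0],f[2]]
    fr=-ft[0]*np.cos(a)+ft[1]*np.sin(a);fa=ft[0]*np.sin(a)+ft[1]*np.cos(a)
    r+=np.clip(fr/25e3,-.0008,.0008) if abs(fr)>1.5 else 0
    o=readout.read_opening();print(d,f"fr {fr:.1f} ft {fa:.1f} fy {(RT.T@f[:2])[1]:.1f} r {r:.4f} open {o:.4f}")
    if o<.022 or abs(fr)>20:break
print(st())
E
```

```text
(array([-1. , -4.7,  3.3]), array([ 0.4581, -0.1669,  0.2021]), 0.0248, 23.6)
4 fr -1.4 ft -2.6 fy -6.3 r 0.1095 open 0.0250
8 fr -0.9 ft -3.5 fy -5.5 r 0.1095 open 0.0248
12 fr -1.0 ft -4.5 fy -5.5 r 0.1095 open 0.0249
16 fr 2.1 ft -3.8 fy -7.1 r 0.1096 open 0.0248
20 fr 2.1 ft -4.5 fy -7.5 r 0.1097 open 0.0252
24 fr 1.8 ft -4.4 fy -5.1 r 0.1097 open 0.0253
28 fr -0.9 ft -3.3 fy -6.1 r 0.1097 open 0.0254
32 fr -2.5 ft -4.3 fy -5.1 r 0.1096 open 0.0246
36 fr -0.1 ft -3.0 fy -4.9 r 0.1096 open 0.0253
40 fr -7.0 ft -2.9 fy -4.8 r 0.1094 open 0.0247
44 fr -2.7 ft -4.5 fy -5.8 r 0.1093 open 0.0247
48 fr -1.6 ft -3.3 fy -5.7 r 0.1092 open 0.0249
52 fr -9.0 ft -3.0 fy -4.1 r 0.1088 open 0.0243
56 fr -1.1 ft -0.6 fy -1.4 r 0.1088 open 0.0071
(array([-0.3, -1.4, -1.2]), array([ 0.5063, -0.1802,  0.2922]), 0.0071, 27.8)
```

It slipped again near 55°. I'll measure from the image where the knob is now.

```bash
python3 - <<'E'
from h import *
print(st())
for n in("scene","top"):
    im=optics.read_camera(n);cv2.imwrite(f"pics/{n}5.png",im[:,:,::-1])
    h=cv2.cvtColor(im,cv2.COLOR_RGB2HSV).astype(int);m=((h[...,0]>=170)|(h[...,0]<=6))&(h[...,1]>150)&(h[...,2]>100)
    P=lambda a:tw(-.11*np.cos(a),-.15,.05+.11*np.sin(a))
    A=np.radians(np.arange(0,121,10));pr=proj(n,[P(a) for a in A]);x,y=pr.min(0).astype(int)-8;X,Y=pr.max(0).astype(int)+8
    k=np.zeros_like(m);k[y:Y,x:X]=m[y:Y,x:X];nn,l,s,c=cv2.connectedComponentsWithStats(k.astype(np.uint8))
    print(n,[(c[i].round(1),s[i,4]) for i in range(1,nn)]);print(pr.round(1).tolist())
z=lambda f,x,y,w,h:cv2.resize(cv2.imread(f)[y:y+h,x:x+w],(400,400),interpolation=cv2.INTER_CUBIC)
cv2.imwrite("pics/c5.png",np.hstack([z("pics/top5.png",310,130,110,110),z("pics/scene5.png",240,150,80,80)]))
E
```

```text
(array([-0.3, -1.4, -1.2]), array([ 0.5063, -0.1802,  0.2922]), 0.0071, 27.8)
scene [(array([277.8, 184.5]), np.int32(10))]
[[282.1, 194.5], [281.6, 191.1], [280.5, 188.2], [278.9, 185.8], [276.8, 184.1], [274.2, 183.1], [271.1, 182.9], [267.8, 183.4], [264.3, 184.8], [260.6, 187.0], [257.0, 189.9], [253.5, 193.5], [250.4, 197.5]]
top []
[[386.4, 227.0], [387.5, 225.9], [388.9, 223.8], [390.6, 220.6], [392.5, 216.5], [394.6, 211.5], [396.8, 205.8], [398.9, 199.6], [401.1, 193.1], [403.0, 186.6], [404.8, 180.3], [406.2, 174.4], [407.3, 169.3]]
```

View pics/c5.png

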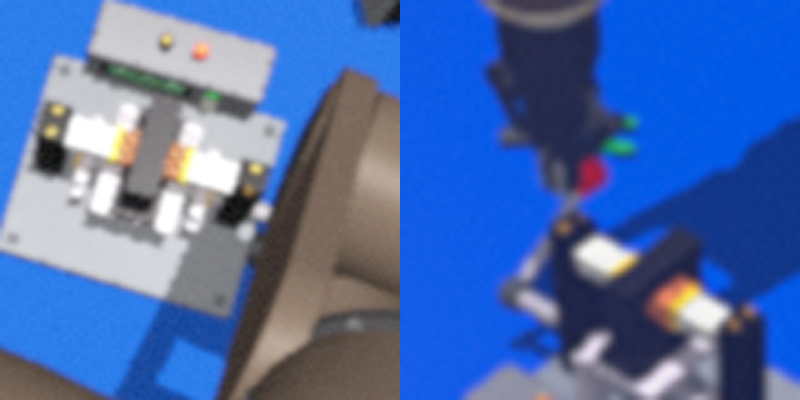

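The knob is lagging at about 36° while the fingers are at 56°. The ball creeps toward the fingertips while it spins between the pads. To fix this, I'll tilt the tool along with the lever so it barely spins, and hold the ball deeper. First I check reachability.

```bash
cat >> h.py <<'E'
from scipy.spatial.transform import Rotation as Ro
def pose(th,psi,L=.150,r=.11,dx=0.):   # lever angle, tool tilt about tester y (rad)
    z=np.array([-np.sin(psi),-np.cos(psi)]);k=np.array([-r*np.cos(th)+dx,.05+r*np.sin(th)])-L*z
    Q=(Ro.from_rotvec(psi*np.array([-np.sin(YAW),np.cos(YAW),0]))*Ro.from_quat(q(PHI),scalar_first=True)).as_quat(scalar_first=True)
    return tw(k[0],-.15,k[1]),Q.tolist()
E
python3 - <<'E'
from h import *
np.set_printoptions(precision=2,suppress=True)
D=np.radians
for th,L in((0,.15),(0,.24),(90,.15)):
    for psi in range(-60,61,10):
        p,Q=pose(D(th),D(psi),L);print(th,L,psi,np.round(p,3),bot.solve_ik(p,Q))
print(readout.read_qpos())
E
```

```text
0 0.15 -60 [ 0.33 -0.13  0.12] None
0 0.15 -50 [ 0.35 -0.14  0.15] None
0 0.15 -40 [ 0.36 -0.14  0.17] [-0.53  0.81  2.65  2.95  1.01  1.48]
0 0.15 -30 [ 0.39 -0.15  0.18] [-0.49  0.64  2.53  2.94  0.55  1.56]
0 0.15 -20 [ 0.41 -0.15  0.19] [-0.46  0.57  2.4   2.78  0.18  1.75]
0 0.15 -10 [ 0.43 -0.16  0.2 ] [-0.43  0.56  2.26  0.18  0.15 -1.9 ]
0 0.15 0 [ 0.46 -0.17  0.2 ] [-0.41  0.58  2.13 -0.    0.43 -1.71]
0 0.15 10 [ 0.48 -0.17  0.2 ] [-0.4   0.64  1.99 -0.03  0.69 -1.67]
0 0.15 20 [ 0.51 -0.18  0.19] [-0.38  0.71  1.85 -0.05  0.92 -1.65]
0 0.15 30 [ 0.53 -0.19  0.18] [-0.38  0.8   1.72 -0.06  1.14 -1.64]
0 0.15 40 [ 0.55 -0.19  0.17] [-0.37  0.9   1.6  -0.06  1.35 -1.63]
0 0.15 50 [ 0.57 -0.2   0.15] [-0.36  1.    1.47 -0.07  1.54 -1.63]
0 0.15 60 [ 0.58 -0.2   0.12] [-0.36  1.1   1.36 -0.07  1.73 -1.63]
0 0.24 -60 [ 0.26 -0.11  0.17] None
0 0.24 -50 [ 0.28 -0.12  0.2 ] None
0 0.24 -40 [ 0.31 -0.12  0.23] None
0 0.24 -30 [ 0.34 -0.13  0.26] [-0.52  0.38  2.58  2.77  0.35  1.7 ]
0 0.24 -20 [ 0.38 -0.14  0.28] [-0.47  0.32  2.41  0.82  0.09 -2.57]
0 0.24 -10 [ 0.42 -0.15  0.29] 
[... 719 characters left out ...]
74]
90 0.15 -30 [ 0.49 -0.18  0.29] None
90 0.15 -20 [ 0.51 -0.18  0.3 ] [-0.41  0.41  2.09  0.17  0.29 -1.86]
90 0.15 -10 [ 0.54 -0.19  0.31] [-0.4   0.45  1.95  0.04  0.56 -1.73]
90 0.15 0 [ 0.56 -0.2   0.31] [-0.39  0.52  1.81 -0.    0.82 -1.68]
90 0.15 10 [ 0.59 -0.2   0.31] [-0.38  0.59  1.67 -0.02  1.05 -1.66]
90 0.15 20 [ 0.61 -0.21  0.3 ] [-0.37  0.69  1.53 -0.03  1.28 -1.65]
90 0.15 30 [ 0.64 -0.22  0.29] [-0.36  0.78  1.39 -0.04  1.49 -1.64]
90 0.15 40 [ 0.66 -0.22  0.28] [-0.36  0.89  1.25 -0.05  1.7  -1.64]
90 0.15 50 [ 0.67 -0.23  0.26] [-0.35  0.99  1.13 -0.06  1.89 -1.64]
90 0.15 60 [ 0.69 -0.23  0.23] [-0.35  1.1   1.01 -0.07  2.08 -1.64]
[-0.4   0.47  1.96  0.    0.71 -1.7 ]
```

```bash
cat > ang.py <<'E'
from h import *
def knob_angle():
    im=optics.read_camera("scene");h=cv2.cvtColor(im,cv2.COLOR_RGB2HSV).astype(int)
    m=((h[...,0]>=170)|(h[...,0]<=6))&(h[...,1]>150)&(h[...,2]>100)
    A=np.arange(0,121);pr=proj("scene",[tw(-.11*np.cos(a),-.15,.05+.11*np.sin(a)) for a in np.radians(A)])
    k=np.zeros_like(m);k[174:201,244:290]=m[174:201,244:290]
    if k.sum()<3:return None
    c=np.argwhere(k)[:,::-1].mean(0);d=np.linalg.norm(pr-c,axis=1);return int(A[d.argmin()]),round(d.min(),1),int(k.sum())
E
python3 - <<'E'
from ang import *
D=np.radians
bot.let_go();bot.movel(tw(-.07,-.15,.35),feed=.2);p,Q=pose(0,0,.26);bot.movep(p,Q);print(knob_angle(),st())
L=.146;p,Q=pose(0,0,L);bot.movel(p,feed=.13);bot.close_gripper();print(st())
r=.11
for d in range(5,91,5):
    a=D(d);p,Q=pose(a,a*2/3,L,r);bot.movel(p,feed=.065,rot=Q)
    f=np.mean([readout.read_contact_force() for _ in range(3)],0);ft=[(RT.T@f[:2])[0],f[2]]
    fr=-ft[0]*np.cos(a)+ft[1]*np.sin(a);fa=ft[0]*np.sin(a)+ft[1]*np.cos(a)
    r+=np.clip(fr/25e3,-.0008,.0008) if abs(fr)>2 else 0
    o=readout.read_opening();print(d,f"fr {fr:.1f} ft {fa:.1f} fy {(RT.T@f[:2])[1]:.1f} r {r:.4f} open {o:.4f}",knob_angle() if d%15==0 else '')
    if o<.022 or abs(fr)>25:break
print(st())
E
```

```text
(1, np.float64(0.6), 12) (array([ 0.3, -0.7,  0.2]), array([ 0.4574, -0.1666,  0.3093]), 0.0854, 29.52)
(array([-1.3, -4.4,  3.1]), array([ 0.4576, -0.1668,  0.1961]), 0.0254, 31.13)
5 fr 0.2 ft -2.3 fy -5.0 r 0.1100 open 0.0252 
10 fr -1.0 ft -2.6 fy -5.3 r 0.1100 open 0.0253 
15 fr -1.4 ft -3.5 fy -5.0 r 0.1100 open 0.0252 (18, np.float64(2.1), 9)
20 fr -2.5 ft -4.9 fy -4.5 r 0.1099 open 0.0256 
25 fr -2.6 ft -3.6 fy -5.0 r 0.1098 open 0.0255 
30 fr 1.2 ft -3.5 fy -5.7 r 0.1098 open 0.0249 (33, np.float64(2.4), 4)
35 fr 9.0 ft -3.7 fy -5.4 r 0.1102 open 0.0253 
40 fr 13.1 ft -4.5 fy -5.9 r 0.1107 open 0.0248 
45 fr 17.1 ft -4.8 fy -4.3 r 0.1114 open 0.0254 None
50 fr 9.8 ft -4.6 fy -4.0 r 0.1118 open 0.0252 
55 fr 7.3 ft -3.6 fy -3.0 r 0.1120 open 0.0252 
60 fr 4.9 ft -3.6 fy -2.6 r 0.1122 open 0.0256 None
65 fr 8.9 ft -3.6 fy -3.1 r 0.1126 open 0.0253 
70 fr 8.8 ft -4.8 fy -2.5 r 0.1130 open 0.0251 
75 fr 9.4 ft -4.9 fy -2.8 r 0.1133 open 0.0252 None
80 fr 11.1 ft -4.1 fy -2.0 r 0.1138 open 0.0256 
85 fr 11.3 ft -4.4 fy -1.2 r 0.1142 open 0.0253 
90 fr 10.2 ft -5.1 fy -1.0 r 0.1146 open 0.0252 (86, np.float64(3.0), 3)
(array([-4.3, -1.1,  9.1]), array([ 0.6846, -0.2303,  0.237 ]), 0.025, 38.1)
```

The tool is at 90° and the knob is still held (opening 0.025). I'll check the lever angle and the core.

```bash
python3 - <<'E'
from ang import *
for n in("scene","top"):cv2.imwrite(f"pics/{n}6.png",optics.read_camera(n)[:,:,::-1])
z=lambda f,x,y,w,h:cv2.resize(cv2.imread(f)[y:y+h,x:x+w],(400,400),interpolation=cv2.INTER_CUBIC)
cv2.imwrite("pics/c6.png",np.hstack([z("pics/top6.png",320,120,100,100),z("pics/scene6.png",235,165,80,80)]))
for n,x0,y0,f in(("top",320,120,4),("scene",235,165,5)):
    for d in (75,80,85,90,95,100,105):
        a=np.radians(d);print(n,d,((proj(n,[tw(-r*np.cos(a),-.15,.05+r*np.sin(a)) for r in(.11,.07,.01)])-[x0,y0])*f).round(0).tolist())
E
```

```text
top 75 [[320.0, 305.0], [314.0, 300.0], [307.0, 292.0]]
top 80 [[324.0, 292.0], [317.0, 292.0], [307.0, 291.0]]
top 85 [[328.0, 279.0], [319.0, 284.0], [307.0, 290.0]]
top 90 [[332.0, 266.0], [322.0, 276.0], [308.0, 288.0]]
top 95 [[336.0, 253.0], [324.0, 268.0], [308.0, 287.0]]
top 100 [[339.0, 241.0], [326.0, 260.0], [308.0, 286.0]]
top 105 [[342.0, 229.0], [328.0, 253.0], [308.0, 285.0]]
scene 75 [[155.0, 95.0], [150.0, 141.0], [141.0, 208.0]]
scene 80 [[146.0, 99.0], [144.0, 144.0], [140.0, 208.0]]
scene 85 [[137.0, 104.0], [138.0, 147.0], [140.0, 209.0]]
scene 90 [[128.0, 110.0], [133.0, 151.0], [139.0, 209.0]]
scene 95 [[119.0, 117.0], [127.0, 155.0], [138.0, 210.0]]
scene 100 [[110.0, 125.0], [121.0, 160.0], [137.0, 210.0]]
scene 105 [[101.0, 133.0], [116.0, 165.0], [137.0, 211.0]]
```

View pics/c6.png

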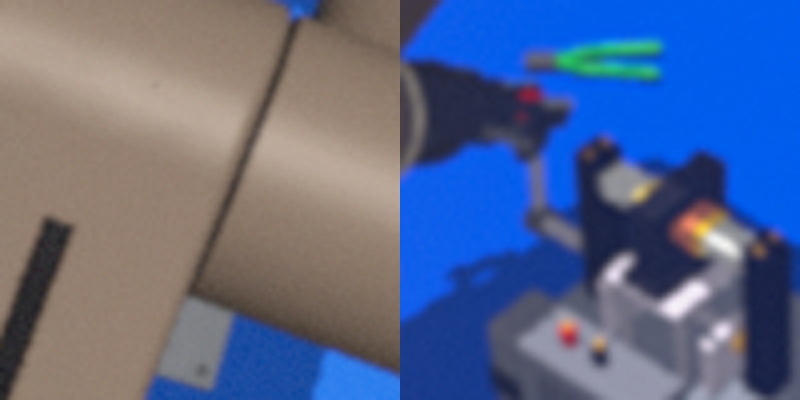

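The core still straddles the bar, and the fingers hold the knob with the rod nearly vertical (scene crop (540,210) up to (537,155)). I'll measure the rod angle more precisely.

```bash
cat >> ang.py <<'E'
def rod():
    im=np.mean([optics.read_camera("scene") for _ in range(4)],0)
    out=[]
    for d in np.arange(70,111,2.5):
        a=np.radians(d);P=proj("scene",[tw(-r*np.cos(a),-.15,.05+r*np.sin(a)) for r in np.linspace(.025,.075,12)])
        # redness above the blue background along the rod line (blue bg has low red)
        v=cv2.remap(im[...,0].astype(np.float32),P[:,0].astype(np.float32)[None],P[:,1].astype(np.float32)[None],1);out.append((d,round(float(v.mean()),1)))
    return out
E
python3 - <<'E'
from ang import *
print(rod())
im=optics.read_camera("scene")[...,0]
for y in range(190,209):print(y,im[y,252:274].tolist())
E
```

```text
[(np.float64(70.0), 17.4), (np.float64(72.5), 24.1), (np.float64(75.0), 34.0), (np.float64(77.5), 44.6), (np.float64(80.0), 56.2), (np.float64(82.5), 68.4), (np.float64(85.0), 77.8), (np.float64(87.5), 85.1), (np.float64(90.0), 90.2), (np.float64(92.5), 90.4), (np.float64(95.0), 86.0), (np.float64(97.5), 77.9), (np.float64(100.0), 66.8), (np.float64(102.5), 54.5), (np.float64(105.0), 42.8), (np.float64(107.5), 32.9), (np.float64(110.0), 26.5)]
190 [55, 58, 56, 54, 51, 51, 53, 53, 44, 37, 34, 34, 33, 34, 34, 28, 18, 3, 0, 0, 1, 0]
191 [64, 68, 70, 66, 66, 64, 57, 50, 43, 40, 37, 34, 32, 27, 17, 12, 8, 0, 0, 0, 0, 9]
192 [60, 66, 67, 71, 72, 71, 67, 61, 54, 46, 41, 37, 30, 19, 5, 0, 4, 0, 4, 7, 8, 19]
193 [41, 47, 53, 59, 63, 68, 70, 68, 65, 56, 46, 38, 27, 15, 5, 1, 0, 0, 12, 24, 30, 35]
194 [26, 23, 26, 32, 41, 55, 63, 67, 66, 57, 46, 38, 24, 3, 1, 6, 0, 8, 26, 46, 61, 57]
195 [6, 10, 12, 8, 22, 38, 49, 56, 55, 57, 54, 46, 24, 4, 2, 0, 1, 15, 35, 62, 80, 75]
196 [3, 12, 3, 4, 14, 26, 33, 43, 53, 67, 76, 59, 32, 0, 0, 1, 0, 21, 38, 56, 71, 64]
197 [9, 9, 3, 10, 5, 16, 25, 35, 58, 84, 
[... 301 characters left out ...]
]
201 [13, 6, 8, 12, 8, 4, 0, 22, 50, 87, 103, 90, 50, 11, 1, 7, 9, 12, 24, 30, 29, 39]
202 [8, 9, 4, 6, 5, 5, 6, 20, 47, 85, 103, 92, 56, 14, 0, 0, 7, 14, 25, 29, 28, 37]
203 [6, 9, 10, 9, 10, 5, 5, 13, 46, 82, 105, 91, 54, 17, 0, 0, 0, 11, 24, 28, 29, 32]
204 [8, 6, 7, 8, 6, 3, 7, 9, 42, 80, 105, 94, 59, 24, 2, 1, 11, 14, 23, 28, 27, 30]
205 [14, 8, 10, 6, 10, 6, 5, 17, 44, 82, 104, 94, 63, 28, 13, 5, 1, 15, 23, 27, 30, 28]
206 [12, 11, 9, 12, 10, 5, 10, 23, 50, 76, 94, 90, 67, 46, 28, 16, 11, 20, 24, 27, 30, 29]
207 [11, 6, 10, 3, 9, 10, 16, 34, 53, 68, 79, 78, 72, 65, 52, 33, 23, 20, 26, 27, 29, 30]
208 [8, 11, 11, 8, 4, 15, 19, 40, 55, 62, 68, 79, 90, 91, 77, 56, 38, 26, 23, 28, 29, 28]
```

Rod position gives about 91° and rod slope about 89°, so the lever stands straight up and the knob is still held. Handing in.

```bash
python3 - <<'E'
from h import *
print(st(),readout.read_finger_force());print(bot.finish_job())
E
```

```text
(array([-4.8,  0.5,  8.9]), array([ 0.6845, -0.2303,  0.2371]), 0.0251, 38.45) 59.6346652507782
the job is handed in; nothing more can be done
None
```

Handed in at 38.5 s: the core hangs square over the middle of the winding, and the lever measured upright (89–91°) with the knob still gripped; the knob slipped free twice and sprang back to rest before the third swing held, and I didn't measure the keeper's contact with the legs directly.

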